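Slot the missing seed tin into its row

TASK

The seed tins in the wooden tray are kept in the order of the dots on their lids, and the three-dot tin with the yellow lid has been left standing out on the rack. Open a gap between the two-dot and four-dot tins by sliding them apart along the tray, without lifting them out or tipping them over, and stand the three-dot tin upright on the tray floor between them, square with the row. Then let go.

Things in the scene. Friction and masses are not known exactly. Their poses are not given: they have to be found in the camera images.
- tray: Fixed wooden tray (sizes in mm). Origin: centre of its underside, on the work surface; y along the row of tins, x across, z up. Inside 252 long (y), 72 wide (x); floor 4 thick, walls 5; long lips 10 high, end walls 40. From its +y end stand, nearly touching, the one- (red lid), two- (orange), four- (green) and five-dot (blue) tins; the free room, 72 to 81, is at the -y end beyond the five-dot tin.
- tin3_mid (a point): Centre (half-way up) of the loose three-dot tin: yellow lid, black dots, bare metal body, upright on the rack. Tins: rigid, 52 mm along own x, 42 mm along own y, 64 mm high (z), 0.14 to 0.28 kg. In the row the 42 lies along the row: grip across the 52, fingers before and behind the row. Either way round will do. Loose six-dot (white lid) and eight-dot (black lid) tins are not wanted.
- tin2_mid (a point): Centre (half-way up) of the two-dot tin, orange lid, in the tray; size as the three-dot tin; axes at first as the tray's. Loose, slides on the tray floor (its top 4 mm above the rack).
- tin4_mid (a point): Centre (half-way up) of the four-dot tin, green lid, in the tray; size as the three-dot tin; axes at first as the tray's. Loose, slides on the tray floor; moved to -y it pushes the five-dot tin, 42 mm wide, along in front of it.
Things that resemble listed ones, but are neither listed nor needed, are in the scene too. Leave any pink look-alike of the part that bears tin4_mid alone. Leave any pink look-alike of the part that bears tin3_mid alone.

How it is judged:
On the way:
1. the two-dot and four-dot tins stand in the tray with a gap between them as wide as a tin (horizontal distance between tin2_mid and tin4_mid above 0.083 m and x of tin2_mid in the frame of tray between -0.018 and 0.018 m and z of tin2_mid in the frame of tray between 0.03 and 0.042 m and angle between each of tin2_mid, tin4_mid's own z axis and vertical below 0.17 rad and y of tin2_mid in the frame of tray between -0.112 and 0.112 m and x of tin4_mid in the frame of tray between -0.018 and 0.018 m and z of tin4_mid in the frame of tray between 0.03 and 0.042 m and y of tin4_mid in the frame of tray between -0.112 and 0.112 m), for 0.2 s.
At the end, for the whole second after the job is handed in: The three-dot tin stands on the tray floor between the two-dot and four-dot tins, square with the tray within 15 degrees; all three are in the tray within 18 mm of its centre line, seated within 6 mm of floor height, upright within 10 degrees and at rest (x of tin2_mid in the frame of tray between -0.018 and 0.018 m and z of tin2_mid in the frame of tray between 0.03 and 0.042 m and angle between each of tin2_mid, tin3_mid, tin4_mid's own z axis and vertical below 0.17 rad and y of tin2_mid in the frame of tray between -0.112 and 0.112 m and x of tin3_mid in the frame of tray between -0.018 and 0.018 m and z of tin3_mid in the frame of tray between 0.03 and 0.042 m and y of tin3_mid in the frame of tray between -0.112 and 0.112 m and x of tin4_mid in the frame of tray between -0.018 and 0.018 m and z of tin4_mid in the frame of tray between 0.03 and 0.042 m and y of tin4_mid in the frame of tray between -0.112 and 0.112 m and linear speed of each of tin2, tin3, tin4 below 0.02 m/s and angle between the x axis of tin3_mid and the x axis of tray, either way round below 0.26 rad and y of tin3_mid in the frame of tin2_mid below -0.034 m and y of tin3_mid in the frame of tin4_mid above 0.034 m); the robot touches nothing.
It fails at once if the two-dot or four-dot tin is lifted out of the tray (more than 30 mm) (z of any of tin2_mid, tin4_mid in the frame of tray above 0.066 m).
It fails at once if the two-dot or four-dot tin is tipped over (more than 35 degrees) (angle between any of tin2_mid, tin4_mid's own z axis and vertical above 0.61 rad).
It also fails if it takes over 51 s, if anything falls off the work surface, if the arm or the gripper's body presses on something with over 40 N, if the wrist force passes 120 N, or if a joint passes its speed limit or range.

ROBOT

A 6-joint arm with a two-finger parallel gripper is mounted at the origin on the work surface. World frame = base frame: x ahead of the robot, y to its left, z up, the work surface at z = 0. Lengths are in m, angles in rad, forces in N, time in s.
With the tool pointing down it reaches from about 0.35 to 0.85 m from the base axis. Payload 8.1 kg.
Tool frame: the origin (TCP) lies on the front face of the gripper's body, between the roots of the fingers; the fingertips stand 84 mm ahead of it and the grasp point (between the pads) lies 65 mm ahead of it; x points along the fingers, y is the direction in which the jaws open and shut, and the axes are right-handed (so a half turn about x gives the same grasp; the last joint's range is limited). The gripper opens to 93 mm and grips with 3 to 60 N. Pads are 15 mm wide; open, the fingers measure 128 mm over their backs; the gripper's body (75 mm by 188 mm) begins 65 mm behind the grasp point.
Start: joints at [-1.295, 0.13, 1.488, -0, 1.523, -0.085], TCP at [0.212, -0.561, 0.303] pointing down, gripper open.
Joint ranges: [-2.96, 2.96], [-0.89, 2.26], [0.02, 2.5], [-1.34, 4.48], [0, 2.73], [-2.66, 2.66]. Speed limits (rad/s): [2.39, 2.39, 2.79, 3.14, 3.14, 3.14].

INTERFACE

Orientations are given as a rotation vector (axis times angle).
In Python, from plant import telemetry, read_camera, camera_params, robot gives the robot as it stands.
- The arm moves only by the tool step_arm, never from a script. Its argument "commands" is a list of rows, each an object with "xyz": the shift along the tool's x, y, z in mm, a list of three; "turn": the turn, a rotation vector about the tool's x, y, z in rad, a list of three; "grip": the finger opening in mm, from 0 to 93. In form: [{"xyz": [dx, dy, dz], "turn": [ax, ay, az], "grip": grip}, ...]. A call has 1 to 12 rows; each row is the pose to reach, as a shift and turn from the pose commanded when the call began, along the tool's axes at that moment; what a row does not reach only later rows make up. A row lasts 1/8 s, in which the tool goes at most 62.5 mm and 10.7 degrees, less where a joint would pass 70% of its speed; a pose out of reach is approached as far as the arm can. A call with a gripper value outside its range is refused whole. The fingers move at their own pace and stop on an object; "force" is the grip in N (left out, the last holds). Time passes only in rows, so rows that repeat a pose let the fingers close. It gives the time, the measured TCP pose, the force and the opening at its end, in the units of the state.
- telemetry.read_state(): the state, without advancing time (a new reading comes with each control period).
- read_camera(name): name is "scene" or "side" or "wrist"; returns the picture (480x640x3 uint8, red, green, blue); there is no depth.
- camera_params(name): a dict with "mtx" (3x3 intrinsics, pixels), "rvec" (rotation vector, rad) and "tvec" (3), from world to camera coordinates, as OpenCV has them. Camera axes: x right, y down, z forward; pixel columns grow to the right and rows downward; lengths in m; the calibration is good to about 2 mm. A picture is of the moment at which its call begins: read the wrist's pose just before it. camera_params takes no time and is no camera call; for the wrist camera it gives the pose at the moment of the call.
- robot.close_job(): hands the job in, once; it reports no verdict.
The state is a dict: "t": time; "q": joint angles; "dq": joint speeds; "joint_torque": joint torques, N m; "tool_pos": TCP position; "orientation": TCP orientation; "force": force on the tool from outside, world axes, zero at the start; "wrist_torque": the same for the moment, N m; "opening": finger opening in m.
Only numpy, scipy, OpenCV 4.12 (cv2) and the standard library are available. Lean on these libraries where they do the work, as an engineer would, in place of code of your own. Each camera call takes 0.05 s, during which the arm holds its last target. There are 200 camera calls.

## Working session

There is one attempt and no reset: what is moved stays moved. The work goes in short steps, Python scripts to look and compute and a tool call to move; the robot and the scene stay as the last step left them, time stands still between calls to the robot, and variables do not carry over. Pictures are saved under pics/ and viewed, about 8 in all and at most 12, crops included, and the job is handed in when it is done.

Besides the shell and the picture viewer there is one more tool, called after ">>>" as name(argument=value, ...) on one line, values as JSON. step_arm: Moves the arm, as the interface text tells. Its arguments: {"type":"object","properties":{"commands":{"type":"array"},"force":{"type":"number"}},"required":["commands"]}

```bash
mkdir -p pics; ls
python3 - <<'E'
from plant import telemetry, read_camera, camera_params
import cv2
for n in("scene","side"):
    cv2.imwrite(f"pics/{n}0.png",read_camera(n)[:,:,::-1])
    p=camera_params(n);print(n,p)
s=telemetry.read_state();print(s)
E
```

```text
pics
scene {'mtx': array([[433.64954179,   0.        , 326.94272123],
       [  0.        , 433.64954179, 238.83638303],
       [  0.        ,   0.        ,   1.        ]]), 'rvec': array([ 1.10204112,  2.37393474, -0.98919386]), 'tvec': array([ 0.44794915, -0.22129749,  1.12578509])}
side {'mtx': array([[494.03909993,   0.        , 315.4388604 ],
       [  0.        , 494.03909993, 240.82230714],
       [  0.        ,   0.        ,   1.        ]]), 'rvec': array([ 2.31127186, -0.19186341,  0.08805471]), 'tvec': array([-0.57115316,  0.04056656,  0.91160154])}
{'t': 0.1, 'q': array([-1.29539167e+00,  1.31075687e-01,  1.48912796e+00,  1.12482733e-05,
        1.52300299e+00, -8.54482785e-02]), 'dq': array([ 0.00161295, -0.00146334, -0.00228467,  0.00068906, -0.0008182 ,
        0.00031495]), 'joint_torque': array([ 8.63061432e-04, -5.61339784e+01, -4.93098485e+01,  7.70621491e-02,
        2.91792856e-02, -5.94972221e-05]), 'tool_pos': array([ 0.21174225, -0.56101176,  0.30182148]), 'orientation': array([ 2.02524352,  0.3711061 , -2.02553562]), 'force': array([-0.51693177, -0.51310678, -0.04699833]), 'wrist_torque': array([-0.05947835, -0.05434699, -0.02362594]), 'opening': 0.09304278637804314}
```

View pics/scene0.png

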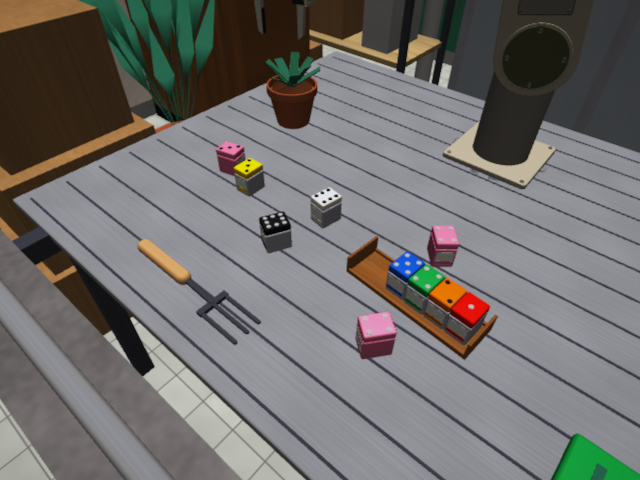

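View pics/side0.png

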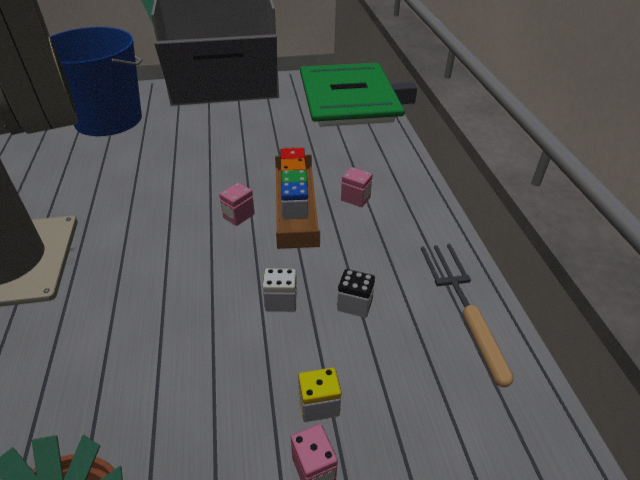

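The scene view shows the yellow 3-dot tin at (249,170) and the tray from (347,262) to (495,325), with lids blue (407,265), green (427,280), orange (448,294) and red (468,310). The side view shows yellow at (320,387), blue (294,190), green (293,177), orange (293,165) and red (292,154).

Scene-view look-alikes:
- Pink 3-dot (231,155), beside the yellow one
- White 6-dot (326,205)
- Black 8-dot (275,228)
- Pinks (444,240) and (376,330), beside the tray

I choose the yellow lid with three dots. Next is one close crop to check that choice.

```bash
cat > h.py <<'E'
import numpy as np,cv2
from plant import telemetry, read_camera, camera_params
def proj(P,n):
    p=camera_params(n);return cv2.projectPoints(np.float64(P).reshape(-1,1,3),p['rvec'],p['tvec'],p['mtx'],None)[0][:,0]
def ray(uv,n):
    p=camera_params(n);R=cv2.Rodrigues(p['rvec'])[0];return -R.T@p['tvec'],R.T@np.linalg.solve(p['mtx'],[*uv,1])
def onz(uv,n,z):
    c,d=ray(uv,n);return c+d*(z-c[2])/d[2]
def tri(a,b,na='scene',nb='side'):
    A=np.zeros((3,3));y=np.zeros(3);g=[]
    for uv,n in((a,na),(b,nb)):
        c,d=ray(uv,n);d=d/np.linalg.norm(d);M=np.eye(3)-np.outer(d,d);A+=M;y+=M@c
    return np.linalg.solve(A,y)
E
python3 - <<'E'
from h import *
s=cv2.imread("pics/scene0.png");d=cv2.imread("pics/side0.png")
def c(im,x,y,w):
    h=w*3//4;return cv2.resize(im[y:y+h,x:x+w],(400,300),interpolation=cv2.INTER_CUBIC)
cv2.imwrite("pics/crop1.png",np.vstack([np.hstack([c(s,210,135,80),c(s,340,235,160)]),np.hstack([c(d,270,360,100),c(d,220,144,160)])]))
for nm,a,b in[("y3",(249,168),(320,382)),("blue",(407,264),(294,190)),("green",(427,280),(293,177)),("red",(468,309),(292,154)),("p3",(231,150),(313,450)),("white",(326,197),(280,278)),("black",(275,221),(356,283)),("pinkA",(444,236),(236,195)),("pinkB",(376,324),(357,179))]: print(nm,tri(a,b).round(4))
print(proj([[.2,-.56,.3],[0,0,0]],'scene'))
E
```

```text
y3 [ 0.5223 -0.3741  0.0588]
blue [0.5442 0.0503 0.064 ]
green [0.5495 0.0953 0.0617]
red [0.5592 0.1769 0.0629]
p3 [ 0.498  -0.4625  0.0559]
white [ 0.4908 -0.1776  0.061 ]
black [ 0.6104 -0.2065  0.0591]
pinkA [0.4308 0.0622 0.0566]
pinkB [0.6774 0.078  0.0558]
[[283.64128767  -1.36123628]
 [499.49158908 153.59315598]]
```

View pics/crop1.png

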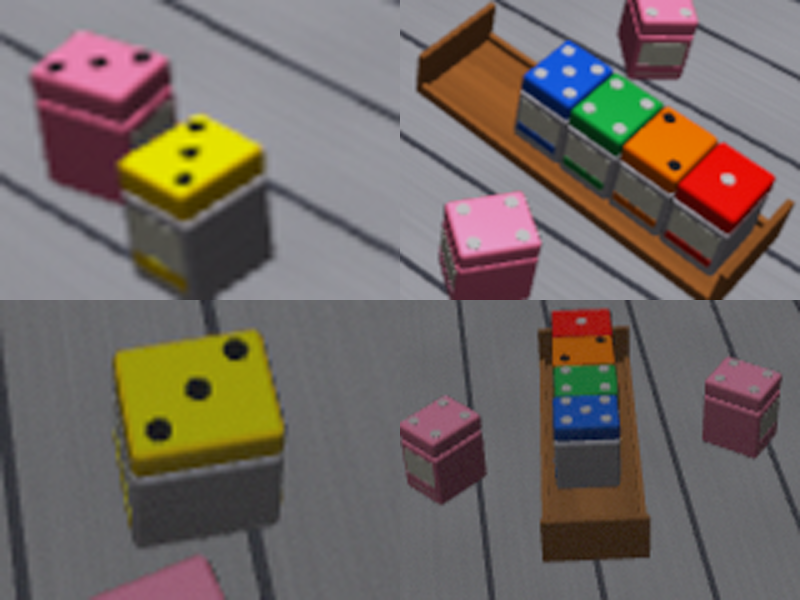

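The crops confirm a yellow lid with 3 black dots on a bare metal body, with the pink 3-dot tin as its neighbour. The row order is blue 5, green 4, orange 2, red 1. Next I fit the lid rectangles.

Run:
```python
from h import *
sc=lambda L,k,ox,oy,cx,cy:[((x-cx)/k+ox,(y-cy)/k+oy) for x,y in L]
Y1=sc([(200,116),(264,154),(179,205),(118,161)],5,210,135,0,0)
Y2=sc([(115,352),(262,331),(283,455),(135,475)],4,270,360,0,300)
T={'blue':[(567,43),(612,72),(570,112),(522,82)],'green':[(617,75),(662,103),(618,147),(572,115)],'orange':[(667,108),(718,140),(672,183),(622,150)],'red':[(722,145),(774,180),(730,226),(677,188)]}
def rep(nm,P):
    e=[P[(i+1)%4]-P[i] for i in range(4)]
    print(nm,np.mean(P,0).round(4),[(round(np.hypot(*v[:2])*1e3,1),round(np.degrees(np.arctan2(v[1],v[0])),1)) for v in e])
rep('y scene',[onz(u,'scene',.064) for u in Y1]);rep('y side',[onz(u,'side',.064) for u in Y2])
for k,v in T.items(): rep(k,[onz(u,'scene',.068) for u in sc(v,2.5,340,235,400,0)])
for k,v in {'blue':[(558,396),(617,396),(619,430),(555,430)],'green':[(556,366),(616,366),(617,396),(558,396)]}.items():rep(k+' side',[onz(u,'side',.068) for u in sc(v,2.5,220,144,0,300)])
# tray side: front wall top corners z=.04
for u in sc([(542,520),(650,518),(540,330),(628,328)],2.5,220,144,0,300):print('tray',onz(u,'side',.04).round(4))
for u in sc([(418,57),(495,8),(714,268),(792,205)],2.5,340,235,400,0):print('tray sc',onz(u,'scene',.04).round(4))
print(cv2.Rodrigues(telemetry.read_state()['orientation'])[0].round(3), camera_params('wrist'))
```

```text
y scene [ 0.5251 -0.3733  0.064 ] [(np.float64(43.2), np.float64(87.6)), (np.float64(50.4), np.float64(-0.2)), (np.float64(44.5), np.float64(-95.9)), (np.float64(47.6), np.float64(178.4))]
y side [ 0.5204 -0.3821  0.064 ] [(np.float64(50.8), np.float64(-0.2)), (np.float64(46.7), np.float64(-92.9)), (np.float64(48.5), np.float64(178.9)), (np.float64(45.9), np.float64(89.9))]
blue [0.5503 0.0542 0.068 ] [(np.float64(39.0), np.float64(85.0)), (np.float64(50.0), np.float64(-3.1)), (np.float64(39.6), np.float64(-92.1)), (np.float64(52.0), np.float64(176.2))]
green [0.5538 0.0955 0.068 ] [(np.float64(36.4), np.float64(86.2)), (np.float64(52.5), np.float64(-3.7)), (np.float64(37.5), np.float64(-95.6)), (np.float64(51.3), np.float64(175.1))]
orange [0.5577 0.137  0.068 ] [(np.float64(39.0), np.float64(85.9)), (np.float64(51.2), np.float64(-6.9)), (np.float64(37.7), np.float64(-93.8)), (np.float64(51.3), np.float64(174.6))]
red [0.563  0.1794 0.068 ] [(np.float64(38.5), np.float64(83.5)), (np.float64(50.5), np.float64(-6.3)), (np.float64(38.8), np.float64(-96.6)), (np.float64(50.4), np.float6
[... 288 characters left out ...]
42.5), np.float64(-111.2)), (np.float64(47.1), np.float64(170.7)), (np.float64(42.1), np.float64(71.9))]
tray [ 0.7926 -0.0897  0.04  ]
tray [ 0.8728 -0.1007  0.04  ]
tray [0.8787 0.1548 0.04  ]
tray [0.9579 0.1451 0.04  ]
tray sc [ 0.5814 -0.0509  0.04  ]
tray sc [ 0.5018 -0.0376  0.04  ]
tray sc [0.6032 0.199  0.04  ]
tray sc [0.5266 0.216  0.04  ]
[[-0.     0.353 -0.936]
 [ 0.002 -0.936 -0.353]
 [-1.    -0.002 -0.   ]] {'mtx': array([[389.65773158,   0.        , 314.83291989],
       [  0.        , 389.65773158, 236.6192204 ],
       [  0.        ,   0.        ,   1.        ]]), 'rvec': array([-2.40033317,  1.65859428,  0.22315154]), 'tvec': array([-0.59981088, -0.03059151,  0.39265208])}
```

```bash
cat >> h.py <<'E'
from scipy.spatial.transform import Rotation as Ro
def goto(p,yaw):  # yaw: deg of tool y axis in world, tool pointing down
    s=telemetry.read_state();R=Ro.from_rotvec(s['orientation']);a=np.radians(yaw)
    y=np.array([np.cos(a),np.sin(a),0]);x=np.array([0,0,-1.]);T=Ro.from_matrix(np.c_[x,y,np.cross(x,y)])
    print('t',round(s['t'],2),'pos',s['tool_pos'].round(4),'xyz mm',(R.inv().apply(np.array(p)-s['tool_pos'])*1e3).round(1),'turn',(R.inv()*T).as_rotvec().round(4))
E
python3 - <<'E'
from h import *
goto((.553,.09,.30),-5.5)
s=telemetry.read_state();R=Ro.from_rotvec(s['orientation']).as_matrix();p=camera_params('wrist');C=cv2.Rodrigues(p['rvec'])[0]
print('cam in tool',(R.T@(-C.T@p['tvec']-s['tool_pos'])).round(3),'axes',(R.T@C.T).round(2))
E
```

```text
t 0.1 pos [ 0.2117 -0.561   0.3018] xyz mm [   2.7 -488.6 -549.1] turn [-1.114e+00 -1.000e-03  1.400e-03]
cam in tool [-0.084  0.001 -0.073] axes [[ 0.   -0.26  0.97]
 [ 1.    0.   -0.  ]
 [-0.    0.97  0.26]]
```

>>> step_arm(commands=[{"xyz": [0, -244, -275], "turn": [-0.55, 0, 0], "grip": 93}, {"xyz": [0, -244, -275], "turn": [-0.55, 0, 0], "grip": 93}, {"xyz": [0, -244, -275], "turn": [-0.55, 0, 0], "grip": 93}, {"xyz": [0, -488, -549], "turn": [-1.114, 0, 0], "grip": 93}, {"xyz": [0, -488, -549], "turn": [-1.114, 0, 0], "grip": 93}, {"xyz": [0, -488, -549], "turn": [-1.114, 0, 0], "grip": 93}, {"xyz": [0, -488, -549], "turn": [-1.114, 0, 0], "grip": 93}, {"xyz": [0, -488, -549], "turn": [-1.114, 0, 0], "grip": 93}, {"xyz": [0, -488, -549], "turn": [-1.114, 0, 0], "grip": 93}, {"xyz": [0, -488, -549], "turn": [-1.114, 0, 0], "grip": 93}, {"xyz": [0, -488, -549], "turn": [-1.114, 0, 0], "grip": 93}, {"xyz": [0, -488, -549], "turn": [-1.114, 0, 0], "grip": 93}], force=25)

```text
t: 1.6
tool_pos: [0.5536, 0.0916, 0.3022]
orientation: [1.278, 1.164, -1.279]
force: [0.9, -0.7, 0.1]
opening: 0.0931
```

>>> step_arm(commands=[{"xyz": [0, 0, 0], "turn": [0, 0, 0], "grip": 93}, {"xyz": [0, 0, 0], "turn": [0, 0, 0], "grip": 93}, {"xyz": [0, 0, 0], "turn": [0, 0, 0], "grip": 93}])

```text
t: 1.98
tool_pos: [0.5529, 0.0879, 0.3027]
orientation: [1.28, 1.162, -1.281]
force: [-1.0, 0.4, -0.4]
opening: 0.0934
```

Run:
```python
from h import *
goto((.5538,.0955,.25),-5.5)
cv2.imwrite("pics/w1.png",read_camera('wrist')[:,:,::-1])
```

```text
t 1.98 pos [0.5529 0.0879 0.3027] xyz mm [52.7  0.2 -7.6] turn [-0.0014  0.0003  0.0002]
```

View pics/w1.png

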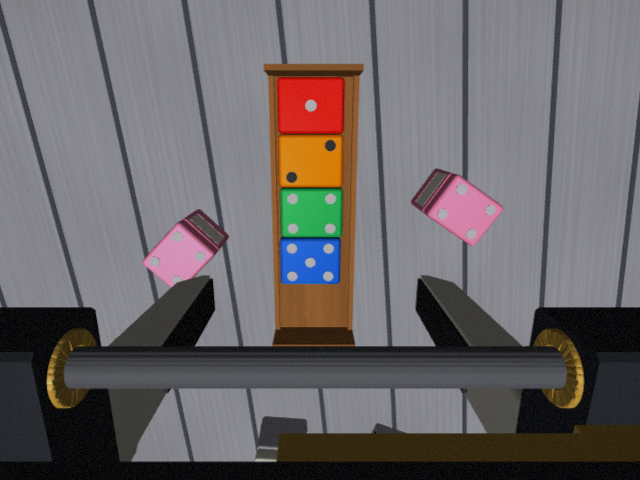

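The wrist view shows red (311,105), orange (311,161), green (311,212) and blue (310,261) lids. The tray is nearly square with the image, and the pink tins' nearest corners are at (228,237) and (411,200).

Run:
```python
from h import *
for n,L in {'red':[(278,78),(343,77),(344,132),(279,133)],'orange':[(279,135),(342,134),(342,187),(280,187)],'green':[(279,188),(342,188),(343,237),(280,238)],'blue':[(281,239),(340,238),(340,282),(281,283)]}.items():
    P=np.array([onz(u,'wrist',.068) for u in L]);e=P[[1,2]]-P[[0,3]];print(n,P.mean(0).round(4),np.degrees(np.arctan2(e[:,1],e[:,0])).round(1))
for u in[(228,237),(200,209),(411,200),(438,168)]:print('pink',onz(u,'wrist',.05).round(3))
for u in[(265,68),(362,68),(355,330),(273,330)]:print('tray z.04',onz(u,'wrist',.044).round(4))
for u in[(281,330),(348,330)]:print('floor',onz(u,'wrist',.004).round(4))
```

```text
red [0.5599 0.1789 0.068 ] [-4.8 -4.7]
orange [0.5555 0.1365 0.068 ] [-4.7 -5.6]
green [0.5514 0.0941 0.068 ] [-5.6 -4.6]
blue [0.5468 0.0525 0.068 ] [-4.6 -4.5]
pink [0.475 0.076 0.05 ]
pink [0.454 0.104 0.05 ]
pink [0.639 0.094 0.05 ]
pink [0.663 0.119 0.05 ]
tray z.04 [0.5254 0.2129 0.044 ]
tray z.04 [0.6041 0.2052 0.044 ]
tray z.04 [ 0.5818 -0.0302  0.044 ]
tray z.04 [ 0.5023 -0.0225  0.044 ]
floor [ 0.5041 -0.0446  0.004 ]
floor [ 0.5766 -0.0516  0.004 ]
```

>>> step_arm(commands=[{"xyz": [40, -1, -6.5], "turn": [0, 0, 0], "grip": 93}, {"xyz": [80, -1, -6.5], "turn": [0, 0, 0], "grip": 93}, {"xyz": [120, -1, -6.5], "turn": [0, 0, 0], "grip": 93}, {"xyz": [150, -1, -6.5], "turn": [0, 0, 0], "grip": 93}, {"xyz": [175, -1, -6.5], "turn": [0, 0, 0], "grip": 93}, {"xyz": [190, -1, -6.5], "turn": [0, 0, 0], "grip": 93}, {"xyz": [196, -1, -6.5], "turn": [0, 0, 0], "grip": 93}, {"xyz": [196, -1, -6.5], "turn": [0, 0, 0], "grip": 93}])

```text
t: 3.02
tool_pos: [0.5531, 0.0954, 0.1072]
orientation: [1.28, 1.162, -1.279]
force: [-0.3, 0.4, 0.4]
opening: 0.0928
```

>>> step_arm(commands=[{"xyz": [0, 0, 0], "turn": [0, 0, 0], "grip": 65}, {"xyz": [0, 0, 0], "turn": [0, 0, 0], "grip": 50}, {"xyz": [0, 0, 0], "turn": [0, 0, 0], "grip": 45}, {"xyz": [0, 0, 0], "turn": [0, 0, 0], "grip": 45}, {"xyz": [0, 0, 0], "turn": [0, 0, 0], "grip": 45}, {"xyz": [0, 0, 0], "turn": [0, 0, 0], "grip": 45}], force=20)

```text
t: 3.78
tool_pos: [0.5528, 0.0956, 0.1068]
orientation: [1.279, 1.162, -1.28]
force: [-1.5, -0.2, 2.3]
opening: 0.0518
```

>>> step_arm(commands=[{"xyz": [0, 0, 3], "turn": [0, 0, 0], "grip": 45}, {"xyz": [0, 0, 8], "turn": [0, 0, 0], "grip": 45}, {"xyz": [0, 0, 13], "turn": [0, 0, 0], "grip": 45}, {"xyz": [0, 0, 18], "turn": [0, 0, 0], "grip": 45}, {"xyz": [0, 0, 24], "turn": [0, 0, 0], "grip": 45}, {"xyz": [0, 0, 30], "turn": [0, 0, 0], "grip": 45}, {"xyz": [0, 0, 36], "turn": [0, 0, 0], "grip": 45}, {"xyz": [0, 0, 42], "turn": [0, 0, 0], "grip": 45}, {"xyz": [0, 0, 48], "turn": [0, 0, 0], "grip": 45}, {"xyz": [0, 0, 53], "turn": [0, 0, 0], "grip": 45}, {"xyz": [0, 0, 56], "turn": [0, 0, 0], "grip": 45}, {"xyz": [0, 0, 56], "turn": [0, 0, 0], "grip": 45}])

```text
t: 5.28
tool_pos: [0.5475, 0.0393, 0.1068]
orientation: [1.279, 1.162, -1.28]
force: [-1.1, -1.4, 2.2]
opening: 0.052
```

>>> step_arm(commands=[{"xyz": [0, 0, 0], "turn": [0, 0, 0], "grip": 60}, {"xyz": [0, 0, 0], "turn": [0, 0, 0], "grip": 80}, {"xyz": [0, 0, 0], "turn": [0, 0, 0], "grip": 84}, {"xyz": [0, 0, 0], "turn": [0, 0, 0], "grip": 84}])

```text
t: 5.78
tool_pos: [0.5474, 0.0399, 0.1066]
orientation: [1.279, 1.162, -1.28]
force: [0.6, 0.6, 0.6]
opening: 0.0828
```

Run:
```python
from h import *
goto((.522,-.30,.30),-1)
s=read_camera('scene')[:,:,::-1];w=read_camera('wrist')[:,:,::-1]
cv2.imwrite("pics/a1.png",np.hstack([cv2.resize(s[200:400,300:500],(400,400),interpolation=cv2.INTER_CUBIC),cv2.resize(w,(400,300))[:,:].copy() if 0 else cv2.copyMakeBorder(cv2.resize(w,(400,300)),0,100,0,0,0)]))
```

```text
t 5.78 pos [0.5474 0.0399 0.1066] xyz mm [-193.4    7.2  340.8] turn [-0.0784  0.      0.0002]
```

View pics/a1.png

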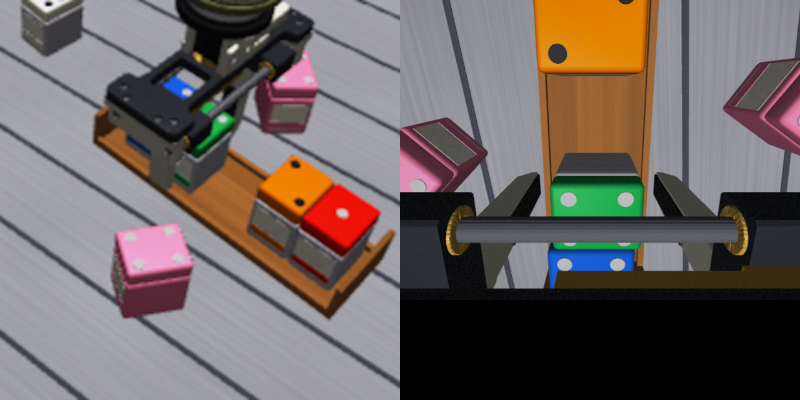

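The gap is open: orange and red are still at the +y end, and green and blue have slid together towards -y, upright. Next I go above the yellow tin.

>>> step_arm(commands=[{"xyz": [-40, 0, 0], "turn": [0, 0, 0], "grip": 88}, {"xyz": [-90, 0, 0], "turn": [0, 0, 0], "grip": 93}, {"xyz": [-140, 0, 0], "turn": [0, 0, 0], "grip": 93}, {"xyz": [-180, 10, 50], "turn": [-0.08, 0, 0], "grip": 93}, {"xyz": [-180, 14, 110], "turn": [-0.08, 0, 0], "grip": 93}, {"xyz": [-180, 14, 170], "turn": [-0.08, 0, 0], "grip": 93}, {"xyz": [-180, 14, 230], "turn": [-0.08, 0, 0], "grip": 93}, {"xyz": [-180, 14, 290], "turn": [-0.08, 0, 0], "grip": 93}, {"xyz": [-180, 14, 350], "turn": [-0.08, 0, 0], "grip": 93}, {"xyz": [-180, 14, 400], "turn": [-0.08, 0, 0], "grip": 93}, {"xyz": [-180, 14, 415], "turn": [-0.08, 0, 0], "grip": 93}, {"xyz": [-180, 14, 415], "turn": [-0.08, 0, 0], "grip": 93}])

```text
t: 7.38
tool_pos: [0.5214, -0.375, 0.2863]
orientation: [1.222, 1.202, -1.222]
force: [-0.1, 0.6, 0.5]
opening: 0.093
```

>>> step_arm(commands=[{"xyz": [0, 0, 0], "turn": [0, 0, 0], "grip": 93}, {"xyz": [0, 0, 0], "turn": [0, 0, 0], "grip": 93}, {"xyz": [0, 0, 0], "turn": [0, 0, 0], "grip": 93}])

```text
t: 7.75
tool_pos: [0.5221, -0.3736, 0.287]
orientation: [1.22, 1.202, -1.22]
force: [-0.2, -0.9, -0.5]
opening: 0.093
```

Run:
```python
from h import *
goto((.522,-.376,.1),-1)
w=read_camera('wrist')[:,:,::-1];cv2.imwrite("pics/w2.png",w)
s=read_camera('scene')[:,:,::-1];cv2.imwrite("pics/s2.png",s)
```

```text
t 7.75 pos [ 0.5221 -0.3736  0.287 ] xyz mm [ 1.87e+02 -1.00e-01  2.40e+00] turn [ 0.0029  0.0001 -0.0002]
```

View pics/w2.png

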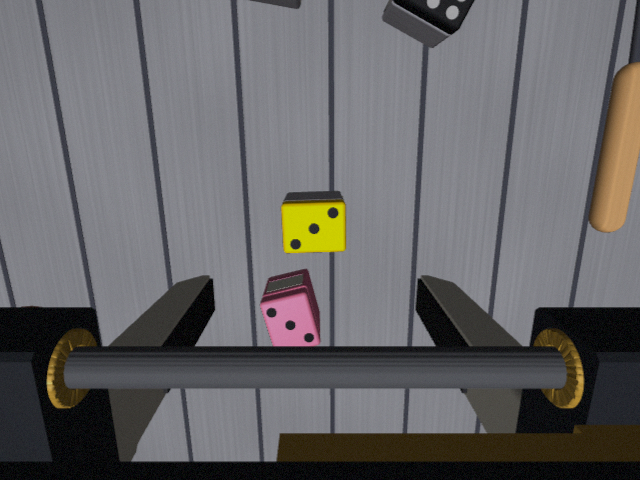

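View pics/s2.png

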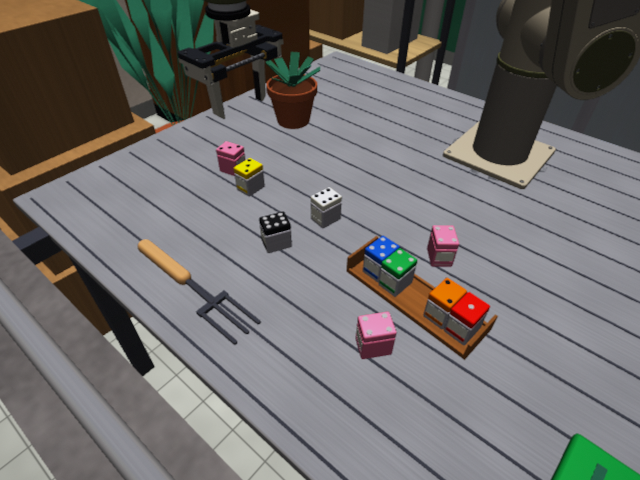

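The wrist view shows the yellow 3-dot lid with corners (283,202), (344,199), (346,251) and (285,254), and the pink tin starting at about (263,290)–(310,270). The scene view shows the gap open: green (399,262), orange (447,296).

Run:
```python
from h import *
P=np.array([onz(u,'wrist',.064) for u in [(283,202),(344,199),(346,251),(285,254)]]);e=P[[1,2]]-P[[0,3]];print(P.mean(0).round(4),np.degrees(np.arctan2(e[:,1],e[:,0])).round(1),np.linalg.norm(e,axis=1),np.linalg.norm(P[0]-P[3]))
c=P.mean(0);goto((c[0],c[1],.1),np.degrees(np.arctan2(e[:,1],e[:,0])).mean())
print('pink',onz((308,271),'wrist',.05),onz((266,281),'wrist',.05),'pot',onz((293,125),'scene',0))
print('or',onz((447.5,293.5),'scene',.068),'gr',onz((399,262),'scene',.068))
```

```text
[ 0.5227 -0.3769  0.064 ] [2.  2.1] [0.04856797 0.05033387] 0.043394456632569474
t 7.85 pos [ 0.5219 -0.374   0.2869] xyz mm [186.9   0.8   2.9] turn [-0.0511  0.0001 -0.0002]
pink [ 0.5163394  -0.41977026  0.05      ] [ 0.47923391 -0.42855918  0.05      ] pot [ 0.24756073 -0.50054085  0.        ]
or [0.55936726 0.13712531 0.068     ] gr [0.55215325 0.03880188 0.068     ]
```

>>> step_arm(commands=[{"xyz": [40, 1, 3], "turn": [-0.045, 0, 0], "grip": 93}, {"xyz": [80, 1, 3], "turn": [-0.045, 0, 0], "grip": 93}, {"xyz": [120, 1, 3], "turn": [-0.045, 0, 0], "grip": 93}, {"xyz": [150, 1, 3], "turn": [-0.045, 0, 0], "grip": 93}, {"xyz": [172, 1, 3], "turn": [-0.045, 0, 0], "grip": 93}, {"xyz": [183, 1, 3], "turn": [-0.045, 0, 0], "grip": 93}, {"xyz": [187, 1, 3], "turn": [-0.045, 0, 0], "grip": 93}, {"xyz": [187, 1, 3], "turn": [-0.045, 0, 0], "grip": 93}, {"xyz": [187, 1, 3], "turn": [-0.045, 0, 0], "grip": 93}])

```text
t: 8.98
tool_pos: [0.5232, -0.3781, 0.1011]
orientation: [1.188, 1.221, -1.187]
force: [-0.1, 0.6, -0.4]
opening: 0.0934
```

>>> step_arm(commands=[{"xyz": [0, 0, 0], "turn": [0, 0, 0], "grip": 65}, {"xyz": [0, 0, 0], "turn": [0, 0, 0], "grip": 50}, {"xyz": [0, 0, 0], "turn": [0, 0, 0], "grip": 45}, {"xyz": [0, 0, 0], "turn": [0, 0, 0], "grip": 45}, {"xyz": [0, 0, 0], "turn": [0, 0, 0], "grip": 45}, {"xyz": [0, 0, 0], "turn": [0, 0, 0], "grip": 45}], force=30)

```text
t: 9.72
tool_pos: [0.5225, -0.3776, 0.0997]
orientation: [1.188, 1.223, -1.188]
force: [-0.4, -0.1, 0.5]
opening: 0.052
```

Run:
```python
from h import *
goto((.522,-.376,.25),-5.5)
goto((.5533,.0885,.25),-5.5)
```

```text
t 9.72 pos [ 0.5225 -0.3776  0.0997] xyz mm [-150.3   -0.5   -1.6] turn [ 1.249e-01 -1.000e-04  2.000e-04]
t 9.72 pos [ 0.5225 -0.3776  0.0997] xyz mm [-150.3   44.3 -465. ] turn [ 1.249e-01 -1.000e-04  2.000e-04]
```

>>> step_arm(commands=[{"xyz": [-15, 0, 0], "turn": [0, 0, 0], "grip": 45}, {"xyz": [-50, 0, 0], "turn": [0, 0, 0], "grip": 45}, {"xyz": [-95, 0, 0], "turn": [0.03, 0, 0], "grip": 45}, {"xyz": [-130, 5, -30], "turn": [0.06, 0, 0], "grip": 45}, {"xyz": [-150, 11, -80], "turn": [0.125, 0, 0], "grip": 45}, {"xyz": [-150, 16, -135], "turn": [0.125, 0, 0], "grip": 45}, {"xyz": [-150, 22, -190], "turn": [0.125, 0, 0], "grip": 45}, {"xyz": [-150, 27, -245], "turn": [0.125, 0, 0], "grip": 45}, {"xyz": [-150, 32, -300], "turn": [0.125, 0, 0], "grip": 45}, {"xyz": [-150, 37, -355], "turn": [0.125, 0, 0], "grip": 45}, {"xyz": [-150, 41, -410], "turn": [0.125, 0, 0], "grip": 45}, {"xyz": [-150, 43, -450], "turn": [0.125, 0, 0], "grip": 45}])

```text
t: 11.22
tool_pos: [0.5524, 0.0759, 0.2509]
orientation: [1.28, 1.162, -1.277]
force: [0.7, 0.0, -1.4]
opening: 0.0518
```

Run:
```python
from h import *
goto((.5517,.0878,.20),-5.5)
```

```text
t 11.22 pos [0.5524 0.0759 0.2509] xyz mm [ 50.9  -1.9 -11.8] turn [ 0.0013 -0.0005 -0.0012]
```

>>> step_arm(commands=[{"xyz": [10, -1.5, -6], "turn": [0, 0, 0], "grip": 45}, {"xyz": [30, -1.5, -12.5], "turn": [0, 0, 0], "grip": 45}, {"xyz": [50, -1.5, -12.5], "turn": [0, 0, 0], "grip": 45}, {"xyz": [60, -1.5, -12.5], "turn": [0, 0, 0], "grip": 45}, {"xyz": [60, -1.5, -12.5], "turn": [0, 0, 0], "grip": 45}, {"xyz": [60, -1.5, -12.5], "turn": [0, 0, 0], "grip": 45}])

```text
t: 11.98
tool_pos: [0.5526, 0.0856, 0.1903]
orientation: [1.28, 1.161, -1.279]
force: [0.3, -0.7, -1.8]
opening: 0.0518
```

Run:
```python
from h import *
goto((.5517,.0878,.104),-5.5)
w=read_camera('wrist')[:,:,::-1];s=read_camera('scene')[:,:,::-1];d=read_camera('side')[:,:,::-1]
cv2.imwrite("pics/b.png",np.hstack([cv2.resize(w,(480,360)),cv2.resize(s[190:370,350:510],(320,360),interpolation=cv2.INTER_CUBIC)]))
```

```text
t 11.97 pos [0.5526 0.0856 0.1903] xyz mm [86.3 -1.2 -2.1] turn [-0.0007 -0.0001 -0.0008]
```

View pics/b.png

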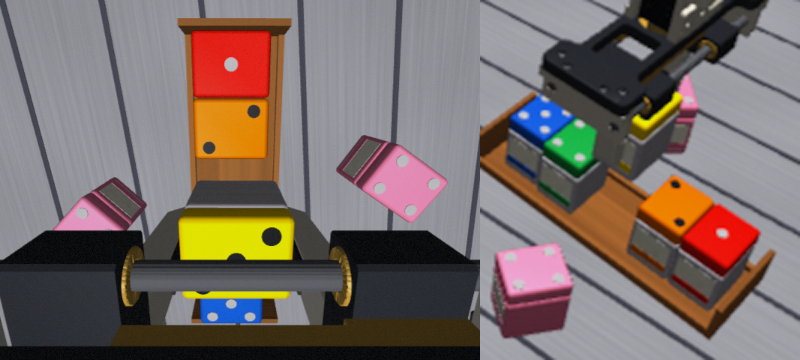

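The wrist view shows the yellow tin held square, and the orange lid at (195–268, 98–158) in the half-size view. The scene crop shows the tin over the gap. I check the tin's centre and the gap edge.

Run:
```python
from h import *
k=4/3
for n,L,z in[('orange',[(194,98),(268,99),(267,158),(196,157)],.068),('yel back edge',[(182,218),(291,217)],.1546)]:
    P=np.array([onz((x*k,y*k),'wrist',z) for x,y in L]);e=P[1]-P[0];print(n,P.round(4).tolist(),P.mean(0).round(4),np.degrees(np.arctan2(e[1],e[0])))
g=[onz((350+(x-480)/2,190+y/2),'scene',.068) for x,y in[(573,119),(544,150),(581,171)]];print('green',np.round(g,4),'mid of diag',((g[0]+g[2])/2) if 0 else '')
goto((.5517,.0878,.104),-5.5)
```

```text
orange [[0.5324, 0.1604, 0.068], [0.5826, 0.1549, 0.068], [0.5791, 0.1141, 0.068], [0.5284, 0.1197, 0.068]] [0.5557 0.1373 0.068 ] -6.239655075754585
yel back edge [[0.5323, 0.1089, 0.1546], [0.5802, 0.1047, 0.1546]] [0.5562 0.1068 0.1546] -4.945138216266157
green [[0.5294 0.0187 0.068 ]
 [0.5773 0.0203 0.068 ]
 [0.5766 0.0577 0.068 ]] mid of diag 
t 12.12 pos [0.5528 0.0859 0.1907] xyz mm [86.7 -1.4 -1.7] turn [-0.0002 -0.0002 -0.0015]
```

>>> step_arm(commands=[{"xyz": [15, -1, -2], "turn": [0, 0, 0], "grip": 45}, {"xyz": [35, -1, -2], "turn": [0, 0, 0], "grip": 45}, {"xyz": [52, -1, -2], "turn": [0, 0, 0], "grip": 45}, {"xyz": [66, -1, -2], "turn": [0, 0, 0], "grip": 45}, {"xyz": [76, -1, -2], "turn": [0, 0, 0], "grip": 45}, {"xyz": [82, -1, -2], "turn": [0, 0, 0], "grip": 45}, {"xyz": [85, -1, -2], "turn": [0, 0, 0], "grip": 45}, {"xyz": [86, -1, -2], "turn": [0, 0, 0], "grip": 45}, {"xyz": [86, -1, -2], "turn": [0, 0, 0], "grip": 45}, {"xyz": [86, -1, -2], "turn": [0, 0, 0], "grip": 45}])

```text
t: 13.38
tool_pos: [0.5517, 0.0881, 0.1042]
orientation: [1.28, 1.162, -1.279]
force: [-0.3, 0.5, -1.2]
opening: 0.0522
```

Wrist force is still about the tin's weight, so I lower it another 1 mm and then release.

>>> step_arm(commands=[{"xyz": [0.5, 0, 0], "turn": [0, 0, 0], "grip": 45}, {"xyz": [1, 0, 0], "turn": [0, 0, 0], "grip": 45}, {"xyz": [1, 0, 0], "turn": [0, 0, 0], "grip": 45}])

```text
t: 13.75
tool_pos: [0.5517, 0.0881, 0.1037]
orientation: [1.28, 1.162, -1.279]
force: [-2.8, -0.1, 6.0]
opening: 0.0519
```

>>> step_arm(commands=[{"xyz": [0, 0, 0], "turn": [0, 0, 0], "grip": 56}, {"xyz": [0, 0, 0], "turn": [0, 0, 0], "grip": 66}, {"xyz": [0, 0, 0], "turn": [0, 0, 0], "grip": 80}, {"xyz": [0, 0, 0], "turn": [0, 0, 0], "grip": 84}, {"xyz": [0, 0, 0], "turn": [0, 0, 0], "grip": 84}, {"xyz": [-15, 0, 0], "turn": [0, 0, 0], "grip": 84}, {"xyz": [-45, 0, 0], "turn": [0, 0, 0], "grip": 84}, {"xyz": [-85, 0, 0], "turn": [0, 0, 0], "grip": 84}, {"xyz": [-130, 0, 0], "turn": [0, 0, 0], "grip": 84}, {"xyz": [-180, 0, 0], "turn": [0, 0, 0], "grip": 84}, {"xyz": [-200, 0, 0], "turn": [0, 0, 0], "grip": 84}, {"xyz": [-200, 0, 0], "turn": [0, 0, 0], "grip": 84}])

```text
t: 15.25
tool_pos: [0.5522, 0.0882, 0.3047]
orientation: [1.282, 1.16, -1.277]
force: [-1.6, -0.1, -0.1]
opening: 0.0837
```

>>> step_arm(commands=[{"xyz": [0, 0, 0], "turn": [0, 0, 0], "grip": 84}, {"xyz": [0, 0, 0], "turn": [0, 0, 0], "grip": 84}, {"xyz": [0, 0, 0], "turn": [0, 0, 0], "grip": 84}])

```text
t: 15.62
tool_pos: [0.5509, 0.0881, 0.3012]
orientation: [1.278, 1.164, -1.282]
force: [-0.9, 1.4, -0.5]
opening: 0.084
```

Run:
```python
from h import *
print(telemetry.read_state()['t'])
w=read_camera('wrist')[:,:,::-1];s=read_camera('scene')[:,:,::-1]
cv2.imwrite("pics/c.png",np.hstack([cv2.resize(w,(480,360)),cv2.resize(s[190:370,350:510],(320,360),interpolation=cv2.INTER_CUBIC)]))
```

```text
15.625
```

View pics/c.png

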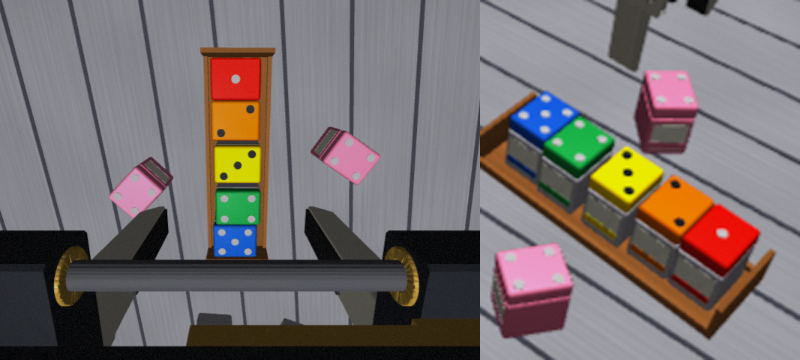

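The picture shows red (236,79), orange (235,122), yellow (238,165), green (237,207) and blue (235,241) in line. All stand upright and square in the tray, with small gaps on both sides of the yellow tin and the gripper clear.

```bash
python3 -c "
from plant import robot;print(robot.close_job())"
```

```text
the job is handed in; nothing more can be done
None
```

The three-dot yellow tin now stands between the two-dot and four-dot tins, and the job is handed in at about 15.6 s of the 51 s allowed. No verdict was reported.

**What I did:** I gripped the four-dot tin and slid it about 56 mm toward the tray's -y end, with the five-dot tin pushed ahead of it. I then picked the yellow tin off the rack, lowered it into the gap until it touched the floor (about 6 N at the wrist), released it and raised the arm 200 mm.

**Last checks:** The final wrist and scene pictures show the row as 1-2-3-4-5, all upright. The yellow tin is square by eye in the row, with a small gap on each side. The gripper is clear, and the pink look-alikes beside the tray have not moved.

**Disagreements:** The cameras differed by a few mm on positions. They also differed by about 3° on the yellow tin's turn before I gripped it. Both were within the allowed margins. I judged the final placing by eye and did not re-measure it.

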